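# Hang a lever arm on the inspection stand and hold the hardness probe on its test spot

### The job

Hang the steel lever arm by its eye on the post of the sloping inspection stand, so that it lies flat on the table and points straight down the slope, and let go of it. Then lift the hardness probe out of its holder and hold it with its sprung tip inside the small circle engraved on the lever arm's test pad, square to the sloping face, pressing gently so that the tip is about half-way in and never driven fully home. Finish while holding it there; leave the other things on the bench where they are.

Things in the scene. Friction and masses are not known exactly. Their poses are not given: they have to be found in the camera images.
- table: Sloping grey table, 195 x 120 mm, of the fixed inspection stand, rising away from the robot at 20 degrees. Origin: on its face at the foot of the post, 80 mm above the bench. z: square out of the face, along the post; x: up the slope; y: across. Face from x -160 to +35 mm, y -60 to +60 mm. Post: 15 mm diameter, 33 mm tall, last 7 mm tapered. A thin dark line runs down the middle.
- lever: Loose plain steel lever arm, about 0.35 kg, flat underneath, 167 mm long along x. Origin: on its underside, half-way between eye and pad, below the middle of the rib; z is its upper side, x points from pad to eye. It balances on the rib. It starts lying flat on the bench.
- rib (a point): Middle of the upright rib by which the lever arm is gripped (21 mm above its underside). The rib is 72 mm long along the lever's x, 10 mm thick along y, and its top lies 36 mm above the underside; the web below it is 32 mm wide and 8 mm thick. The eye's centre lies 60 mm along +x of here, the pad's 60 mm along -x. Axes as lever.
- eye (a point): Centre of the lever arm's eye, at the level of the underside: hole 22 mm in diameter in a round end 52 mm in diameter and 8 mm thick.
- spot (a point): Centre of the engraved circle (14 mm in diameter, with a centre dot) on top of the lever arm's round test pad (42 mm in diameter, 10 mm thick). z is square out of the pad, x points to the eye.
- holder: Fixed grey block, 70 x 70 mm and 64 mm high, on a 98 x 98 x 6 mm foot plate, with one upright blind hole of 29 mm diameter in which the probe stands. Origin: centre of its underside; z up.
- probe: Loose hardness probe, 0.17 kg, upright in the holder. Origin: on its axis at the nose's lower end; z along the axis, away from the tip. Up from the origin: round body 26 mm across to 40 mm, collar 36 mm across to 45 mm (rests on the holder's top), square black grip 24 x 24 mm (sides along x and y) to 97 mm, cap to 110 mm. With its tip it reaches 56 mm down into the holder.
- probe_grip (a point): Centre of the probe's square grip, on its axis, 71 mm above the end of the nose and 87 mm above the free tip. Axes as probe.
- probe_tip (a point): Lowest point of the probe's sprung tip, a round-ended pin of 6.4 mm diameter that stands 16 mm out of the nose when free.
- plunger (a joint): How far the probe's sprung tip is pushed into the nose: 0 free, 0.012 m fully home. The spring takes about 2 N to start and 0.4 N more for each mm (about 4.4 N half-way).
- pipe_tee: Grey plastic pipe tee, 64 x 58 x 33 mm, lying on the bench; to be left alone. Origin: centre of the underside.
- tape_measure: Tape measure, 83 x 39 x 66 mm, standing on the bench; to be left alone. Origin: centre of the underside.
- coupler: Dark round coupler with upright pins, 64 mm across, 68 mm high; to be left alone. Origin: centre of the underside.
- hex_nut: Large hexagon nut, 34 mm across, 16 mm high; to be left alone. Origin: centre of the underside.
Not all that is in view belongs to the job. Leave any red look-alike of the probe alone. Several things look just like the lever: the one meant starts farthest to the robot's left.

How it is judged:
By the outcome, as a careful person would: the job done as asked, in the order asked, and still so for the second after the job is handed in, while the arm keeps its last pose, push and grip.
It also fails if it takes over 58 s, if anything falls off the work surface, if the arm or the gripper's body presses on something with over 40 N, if the wrist force passes 120 N, or if a joint passes its speed limit or range.

### The arm

A 6-joint arm with a two-finger parallel gripper is mounted at the origin on the work surface; the furniture and walls round the work are solid. World frame = base frame: x ahead of the robot, y to its left, z up, the work surface at z = 0. Lengths are in m, angles in rad, forces in N, time in s.
With the tool pointing down it reaches from about 0.4 to 0.925 m from the base axis. Payload 12.5 kg.
Tool frame: the origin (TCP) lies between the finger pads; the fingertips stand 14 mm ahead of it and the grasp point (between the pads) lies 5 mm behind it; z points along the fingers, y is the direction in which the jaws open and shut (so a half turn about z gives the same grasp; the last joint's range is limited). The gripper opens to 95 mm and grips with 3 to 60 N. Pads are 20 mm wide; open, the fingers measure 119 mm over their backs; the gripper's body (75 mm by 180 mm) begins 59 mm behind the grasp point.
Start: joints at [1.128, 0.491, 1.559, -0, 1.092, -0.106], TCP at [0.207, 0.59, 0.229] pointing down, gripper open.
Joint ranges: [-3.1, 3.1], [-0.84, 2.19], [0.05, 2.79], [-1.13, 4.28], [0.06, 2.93], [-2.69, 2.69]. Speed limits (rad/s): [2.22, 2.22, 2.79, 3.14, 3.14, 3.14].

### API

Orientations are given as a unit quaternion [x, y, z, w].
In Python, from cell import env, kin, camera, get_calibration, current_time, current_qpos, current_joint_vel, current_effort, current_eef_pos, current_eef_rot, current_wrist_force, current_wrist_torque, current_finger_gap gives the robot as it stands. Calls block until the motion is done:
- env.reach(position, orientation): joint-space move of the TCP to a pose.
- env.movel(position, orientation=None, v=0.15, force_limit=None): straight line of the TCP; orientation=None keeps the orientation; v is the mean speed in m/s. With force_limit (N) it stops when the force on the tool has changed by that much, and returns True; else False.
- env.movej(angles): joint-space move.
- env.open_jaws() and env.gripper_close(newtons=None): open the fingers fully, or close them until they stop; newtons is the grip in N (None keeps the last).
- env.wait(seconds).
- kin.solve_ik(position, orientation): joint angles nearest the present ones, or None.
- camera(name): name is "side" or "top"; returns the picture (480x640x3 uint8, red, green, blue); there is no depth.
- get_calibration(name): a dict with "K" (3x3 intrinsics, pixels), "R" (3x3) and "t" (3): a world point X has camera coordinates R X + t. Camera axes: x right, y down, z forward; pixel columns grow to the right and rows downward; lengths in m; the calibration is good to about 2 mm. A picture is of the moment at which its call begins. get_calibration takes no time and is no camera call.
A pose or a line that the arm cannot do raises env.Unreachable and nothing moves.
- env.job_done(): hands the job in, once; it reports no verdict.
Readings, each from a call of its own:
- current_time(): time.
- current_qpos(): joint angles.
- current_joint_vel(): joint speeds.
- current_effort(): joint torques, N m.
- current_eef_pos(): TCP position.
- current_eef_rot(): TCP orientation.
- current_wrist_force(): force on the tool from outside, world axes, zero at the start.
- current_wrist_torque(): the same for the moment, N m.
- current_finger_gap(): finger opening in m.
Only numpy, scipy, OpenCV 4.12 (cv2) and the standard library are available. Lean on these libraries where they do the work, as an engineer would, in place of code of your own. Each camera call takes 0.05 s, during which the arm holds its last target.

## Working session

There is one attempt and no reset: what is moved stays moved. The work goes in short steps, each a Python script; the robot and the scene stay as the last script left them, time stands still between calls to the robot, and variables do not carry over. Pictures are saved under pics/ and viewed, and the job is handed in when it is done.

```bash
ls; mkdir -p pics
python3 - <<'E'
from cell import *
import cv2
for n in("side","top"):
    im=camera(n); cv2.imwrite(f"pics/{n}0.png",im[:,:,::-1]); c=get_calibration(n); print(n,c)
print(current_time(),current_finger_gap(),current_eef_rot())
E
```

```text
pics
side {'K': array([[449.31510879,   0.        , 316.27470176],
       [  0.        , 449.31510879, 236.01010669],
       [  0.        ,   0.        ,   1.        ]]), 'R': array([[ 0.9989569 , -0.04312389,  0.01501466],
       [-0.01212718, -0.5675571 , -0.82324472],
       [ 0.0440232 ,  0.82220391, -0.56748805]]), 't': array([-0.51990061,  0.09763107,  1.04818773])}
top {'K': array([[500.56129939,   0.        , 310.90712111],
       [  0.        , 500.56129939, 242.09860306],
       [  0.        ,   0.        ,   1.        ]]), 'R': array([[ 0.01394713, -0.99989975,  0.0024442 ],
       [-0.99739542, -0.01408511, -0.0707389 ],
       [ 0.07076623, -0.00145123, -0.99749187]]), 't': array([-0.0189931 ,  0.50202925,  1.06123388])}
0.1 0.09540540444412146 [ 1.67590783e-01  9.85856526e-01 -4.70156184e-04 -1.33911763e-04]
```

View pics/side0.png

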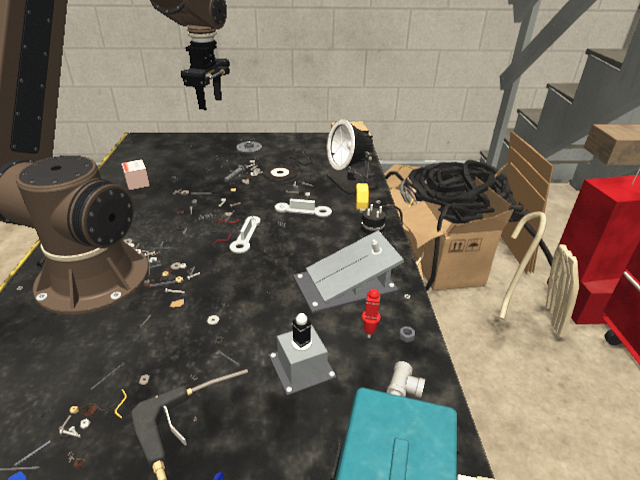

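View pics/top0.png

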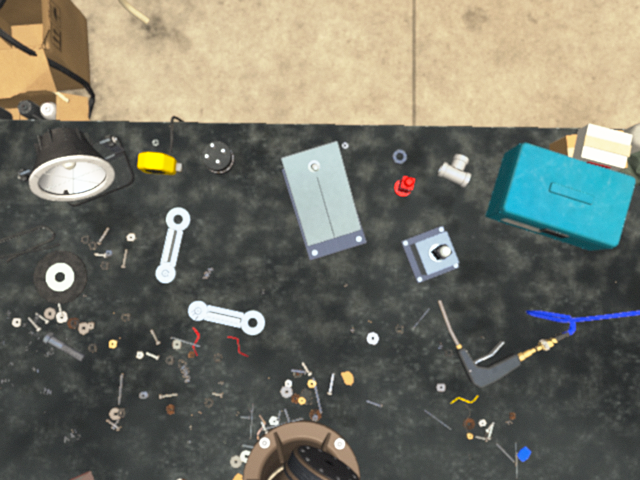

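```bash
cat > h.py <<'E'
import numpy as np,cv2
from cell import *
from scipy.spatial.transform import Rotation as Rt
C={n:get_calibration(n) for n in("side","top")}
def ray(n,uv):
    c=C[n];d=c["R"].T@np.linalg.inv(c["K"])@np.array([uv[0],uv[1],1.]);o=-c["R"].T@c["t"];return o,d/np.linalg.norm(d)
def onz(n,uv,z):
    o,d=ray(n,uv);return o+d*(z-o[2])/d[2]
def tri(us,ut):
    A=np.zeros((3,3));b=np.zeros(3)
    for n,u in(("side",us),("top",ut)):
        o,d=ray(n,u);P=np.eye(3)-np.outer(d,d);A+=P;b+=P@o
    p=np.linalg.solve(A,b)
    return p,[np.linalg.norm(np.cross(p-ray(n,u)[0],ray(n,u)[1])) for n,u in(("side",us),("top",ut))]
def proj(n,X):
    c=C[n];p=c["K"]@(c["R"]@np.asarray(X)+c["t"]);return p[:2]/p[2]
def crop(n,im,x0,y0,w,h,s,name):
    cv2.imwrite(f"pics/{name}.png",cv2.resize(im[y0:y0+h,x0:x0+w,::-1],None,fx=s,fy=s,interpolation=cv2.INTER_CUBIC))
E
python3 - <<'E'
from h import *
t=cv2.imread("pics/top0.png")[:,:,::-1];s=cv2.imread("pics/side0.png")[:,:,::-1]
crop("top",t,130,190,150,150,4,"cl_lev")
crop("top",t,270,130,200,150,4,"cl_tab")
crop("side",s,220,180,200,150,4,"cs_tab")
crop("side",s,260,300,100,100,6,"cs_hold")
E
```

```text
(no output)
```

View pics/cl_lev.png

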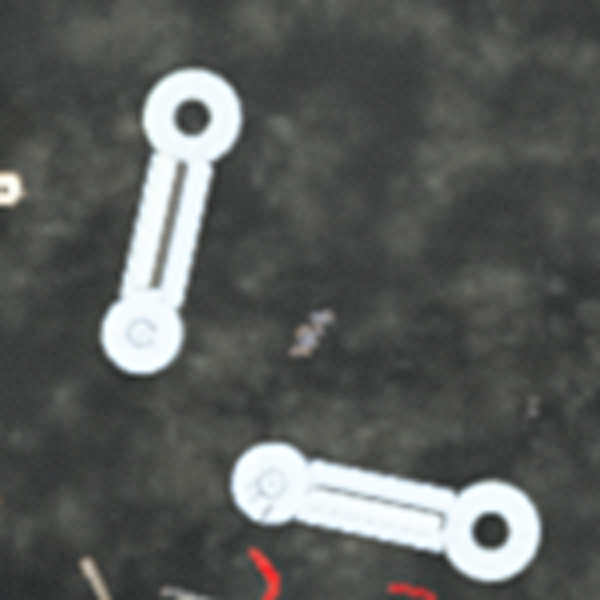

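View pics/cl_tab.png

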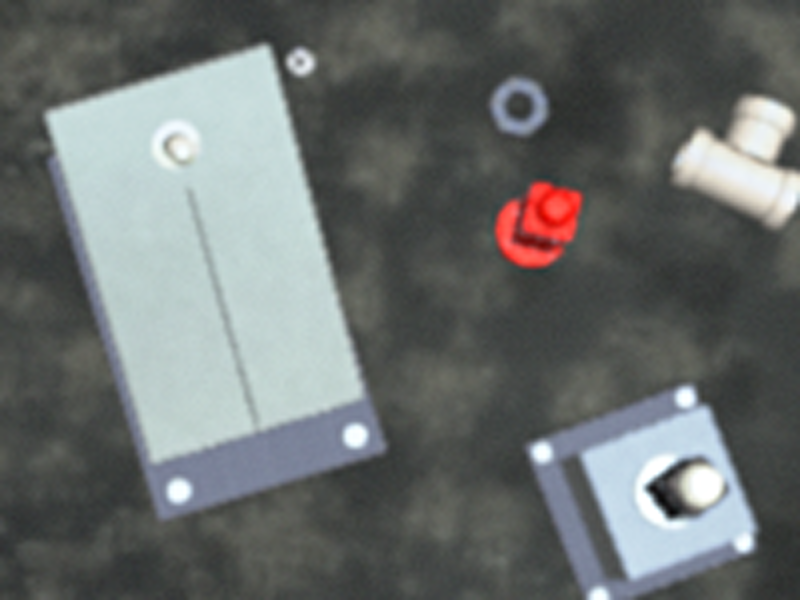

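View pics/cs_tab.png

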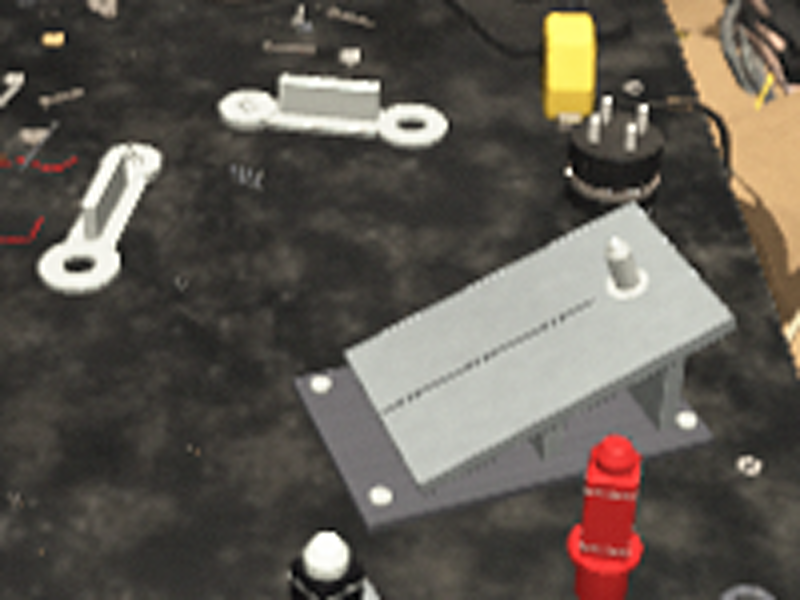

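View pics/cs_hold.png

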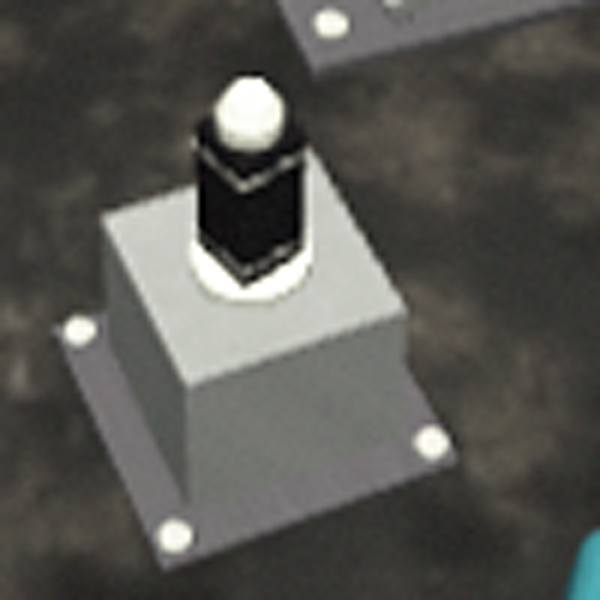

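Run:
```python
from h import *
t=cv2.imread("pics/top0.png");s=cv2.imread("pics/side0.png")
# lever A hole: dark contour inside white
for n,im,(x0,y0,w,h) in(("top",t,(148,200,50,90)),("side",s,(270,190,65,35))):
    g=cv2.cvtColor(im,cv2.COLOR_BGR2GRAY)[y0:y0+h,x0:x0+w]
    G=cv2.resize(g,None,fx=8,fy=8,interpolation=cv2.INTER_CUBIC)
    m=(G>150).astype(np.uint8)
    cs,hi=cv2.findContours(m,cv2.RETR_CCOMP,cv2.CHAIN_APPROX_NONE)
    for c,k in zip(cs,hi[0]):
        a=cv2.contourArea(c)
        if a>800:
            e=cv2.fitEllipse(c);p=(np.array(e[0])+.5)/8-.5+[x0,y0]
            print(n,"hole" if k[3]>=0 else "outer",a/64,p.round(2),np.array(e[1])/8)
    cv2.imwrite(f"pics/z_{n}.png",cv2.resize(im[y0:y0+h,x0:x0+w],None,fx=8 if n=="side" else 6,fy=8 if n=="side" else 6,interpolation=cv2.INTER_CUBIC))
crop("side",s[:,:,::-1],290,225,120,85,6,"z_tab")
crop("top",t[:,:,::-1],275,135,100,130,4.5,"z_tabt")
```

```text
top outer 1333.671875 [172.49 241.01] [21.41471481 97.72684479]
top hole 59.421875 [171.88 245.34] [ 2.03601241 53.91298294]
top hole 63.5078125 [177.61 218.88] [8.89191151 9.10960579]
side outer 578.5390625 [302.95 206.94] [15.01990604 55.66014099]
side hole 15.25 [322.35 210.72] [2.71427441 7.22604465]
side outer 13.578125 [307.23 193.57] [3.67217135 4.84183359]
```

View pics/z_side.png

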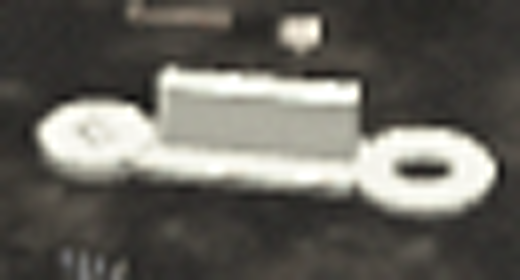

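View pics/z_top.png

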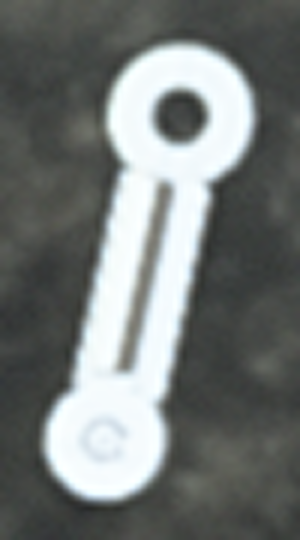

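View pics/z_tab.png

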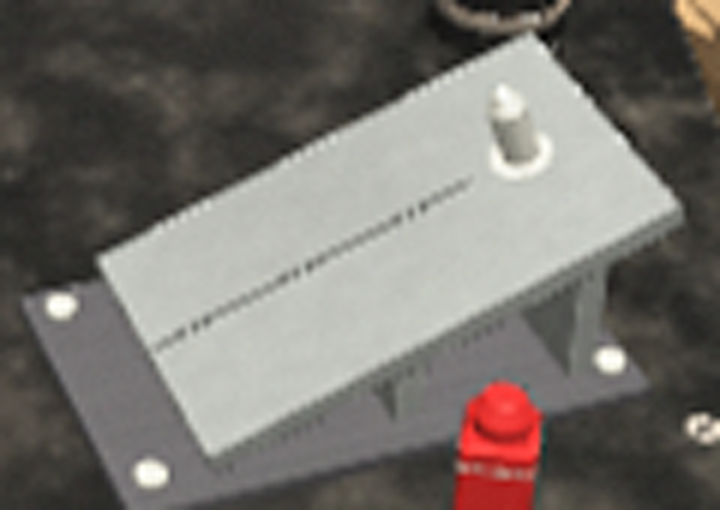

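View pics/z_tabt.png

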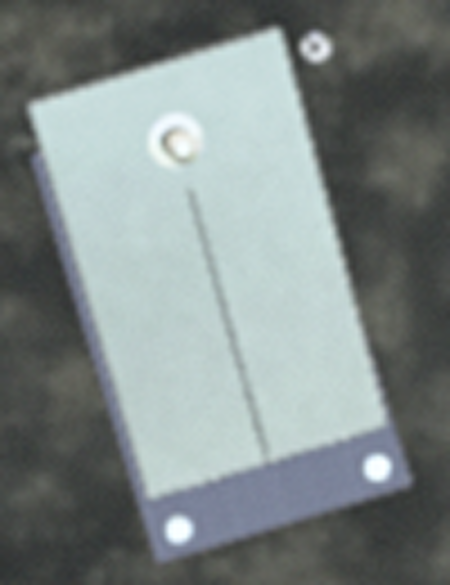

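Run:
```python
from h import *
S=lambda p,s,o:(np.array(p)+.5)/s-.5+np.array(o)
th=np.radians(20)
ss=lambda p:S(p,6,(290,225)); tt=lambda p:S(p,4.5,(275,135))
zs={-.16:.08-.16*np.sin(th),.035:.08+.035*np.sin(th),0:.08,}
feat={"FL":((97,258),(147,498),-.16,.06),"BL":((530,33),(28,103),.035,.06),"BR":((683,205),(280,27),.035,-.06),"FR":((212,457),(388,430),-.16,-.06),"ring":((519,157),(176,139),0,0),"lineF":((155,350),(267,462),-.16,0)}
L=[];W={"side":[],"top":[]}
for k,(a,b,x,y) in feat.items():
    p,r=tri(ss(a),tt(b)); z=zs[x]
    ps,pt=onz("side",ss(a),z),onz("top",tt(b),z)
    print(k,p.round(4),"dz",round(p[2]-z,4),ps[:2].round(4),pt[:2].round(4))
    L.append((x*np.cos(th),y));W["side"].append(ps[:2]);W["top"].append(pt[:2])
def fit(L,W):
    L=np.array(L);W=np.array(W);l0=L.mean(0);w0=W.mean(0);a=L-l0;b=W-w0
    y=np.arctan2((a[:,0]*b[:,1]-a[:,1]*b[:,0]).sum(),(a*b).sum());c,s=np.cos(y),np.sin(y);R=np.array([[c,-s],[s,c]])
    o=w0-R@l0;return o,np.degrees(y),(W-o-L@R.T)
for n in W:
    o,y,r=fit(L,W[n]);print(n,o,y,"res",np.abs(r).max())
o,y,r=fit(L,(np.array(W["side"])+W["top"])/2);print("mean",o,y,np.abs(r).max())
# lever
e_t=onz("top",(177.61,218.88),.008); print("eye top",e_t)
ep=S((423,168),8,(270,190));print("eye side",onz("side",ep,.008))
p_t=onz("top",S((105,440),6,(148,200)),.010);p_s=onz("side",S((95,131),8,(270,190)),.010)
print("pad",p_t,p_s)
rt=[onz("top",S(q,6,(148,200)),.036) for q in((165,180),(125,372))];print("ribtop",rt)
# rib top side edges: mid-thickness of top
print("rib ends side",[onz("side",S(q,8,(270,190)),.036) for q in((170,77),(357,90))])
# holder block
hs=[(103,215),(190,382),(405,308),(308,150)];ht=[(580,455),(630,580),(757,527),(710,405)]
a=np.array([onz("side",S(q,6,(260,300)),.070) for q in hs]);b=np.array([onz("top",S(q,4,(270,130)),.070) for q in ht])
for n,q in(("s",a),("t",b)):
    print("holder",n,q.mean(0),[np.degrees(np.arctan2(*(q[(i+1)%4]-q[i])[[1,0]])).round(1) for i in range(4)],[np.linalg.norm(q[(i+1)%4]-q[i]).round(4) for i in range(4)])
for n in("side","top"):print(proj(n,(0.46,-.26,.134)))
im=cv2.imread("pics/top0.png")[:,:,::-1];crop("top",im,395,220,75,70,8,"z_ht")
```

```text
FL [ 0.495  -0.0043  0.0244] dz -0.0009 [ 0.4952 -0.0054] [ 0.4948 -0.0043]
BL [0.6685 0.0518 0.0903] dz -0.0017 [0.6675 0.0491] [0.6684 0.0516]
BR [ 0.7057 -0.0618  0.0907] dz -0.0013 [ 0.7056 -0.0634] [ 0.7049 -0.0617]
FR [ 0.5312 -0.1188  0.0243] dz -0.0009 [ 0.5334 -0.1195] [ 0.5289 -0.1187]
ring [ 0.6551 -0.0154  0.0791] dz -0.0009 [ 0.6541 -0.0168] [ 0.6556 -0.0154]
lineF [ 0.5141 -0.0611  0.0254] dz 0.0001 [ 0.5155 -0.0608] [ 0.5128 -0.0611]
side [ 0.65631695 -0.01635981] 17.934610472984904 res 0.0022427458435407555
top [ 0.65538956 -0.01540498] 17.704467985709822 res 0.0015242244597126614
mean [ 0.65585364 -0.01588318] 17.818764927994582 0.0014250400270972574
eye top [0.54959937 0.27944543 0.008     ]
eye side [0.55012662 0.27803538 0.008     ]
pad [0.43161449 0.30210503 0.01      ] [0.43165123 0.30283477 0.01      ]
ribtop [array([0.52350232, 0.27658181, 0.036     ]), array([0.4554569 , 0.28840205, 0.036     ])]
rib ends side [array([0.45942246, 0.29651185, 0.036     ]), array([0.52627115, 0.28607356, 0.036     ])]
holder s [ 0.48106329 -0.27647794  0.07      ] [np.float64(-67.5), np.float64(21.8), np.float64(112.3), np.float64(-158.2)] [np.float64(0.0693), np.float64(0.0675), np.float64(0.0692), np.float64(0.0678)]
holder t [ 0.48077587 -0.27042965  0.07      ] [np.float64(-158.2), np.float64(-66.7), np.float64(20.8), np.float64(111.8)] [np.float64(0.0686), np.float64(0.0708), np.float64(0.0667), np.float64(0.072)]
[289.06250139 310.62606018]
[440.00768843 261.59494955]
```

View pics/z_ht.png

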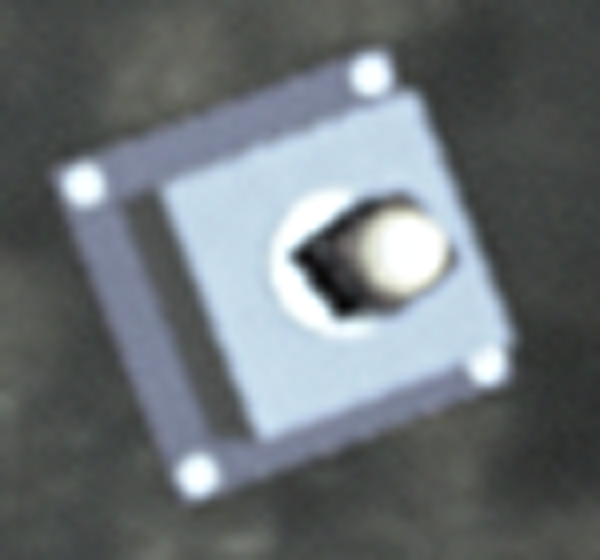

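```bash
python3 - <<'E'
from h import *
S=lambda p,s,o:(np.array(p)+.5)/s-.5+np.array(o)
hs=[(103,215),(190,382),(405,308),(308,150)];ht=[(262,440),(515,338),(420,92),(162,187)]
# match by world: print both at z=.066
for z in(.064,.07):
  A=np.array([onz("side",S(q,6,(260,300)),z) for q in hs]);B=np.array([onz("top",S(q,8,(395,220)),z) for q in ht])
  print(z,A[:,:2].round(4).tolist(),B[:,:2].round(4).tolist(),A.mean(0),B.mean(0))
A=np.array([onz("side",S(q,6,(260,300)),.067) for q in hs]);B=np.array([onz("top",S(q,8,(395,220)),.067) for q in ht])
P=[]
for q,a in zip(hs,A):
    j=np.argmin(np.linalg.norm(B-a,axis=1));p,r=tri(S(q,6,(260,300)),S(ht[j],8,(395,220)));P.append(p);print(p.round(4),np.round(r,4))
P=np.array(P);print("mean",P.mean(0),[np.degrees(np.arctan2(*(P[(i+1)%4]-P[i])[[1,0]])).round(1) for i in range(4)])
# grip bottom/front vertical edge in side: bottom apex (245,285), top apex (245,190)
print("cap",tri(S((250,105),6,(260,300)),S((410,243),8,(395,220))))
print("collar side",onz("side",S((251,243),6,(260,300)),.069),"top",onz("top",S((340,262),8,(395,220)),.069))
E
python3 - <<'E'
import cv2
s=cv2.imread("pics/side0.png");cv2.imwrite("pics/z_hs.png",cv2.resize(s[305:360,285:325],None,fx=14,fy=11,interpolation=cv2.INTER_CUBIC))
E
```

```text
0.064 [[0.436, -0.2515], [0.4628, -0.3161], [0.5261, -0.2907], [0.4996, -0.226]] [[0.4355, -0.252], [0.4626, -0.3172], [0.5258, -0.2931], [0.5003, -0.2263]] [ 0.48112854 -0.27107166  0.064     ] [ 0.48103596 -0.27214435  0.064     ]
0.07 [[0.4364, -0.2571], [0.4629, -0.321], [0.5256, -0.2959], [0.4994, -0.2319]] [[0.4354, -0.2506], [0.4624, -0.3154], [0.5252, -0.2914], [0.4998, -0.2251]] [ 0.48106329 -0.27647794  0.07      ] [ 0.48071474 -0.27061971  0.07      ]
[ 0.4358 -0.2519  0.0644] [0.0003 0.0003]
[ 0.4627 -0.3169  0.065 ] [0.0001 0.0001]
[ 0.5258 -0.2925  0.066 ] [0.0002 0.0002]
[ 0.4999 -0.2263  0.0643] [0.0003 0.0003]
mean [ 0.48103287 -0.27188761  0.06493121] [np.float64(-67.5), np.float64(21.1), np.float64(111.3), np.float64(-158.3)]
cap (array([ 0.48184245, -0.27231326,  0.13020433]), [np.float64(0.0009415876294945176), np.float64(0.0009415876294944937)])
collar side [ 0.48101846 -0.26863984  0.069     ] top [ 0.48126501 -0.27093601  0.069     ]
```

View pics/z_hs.png

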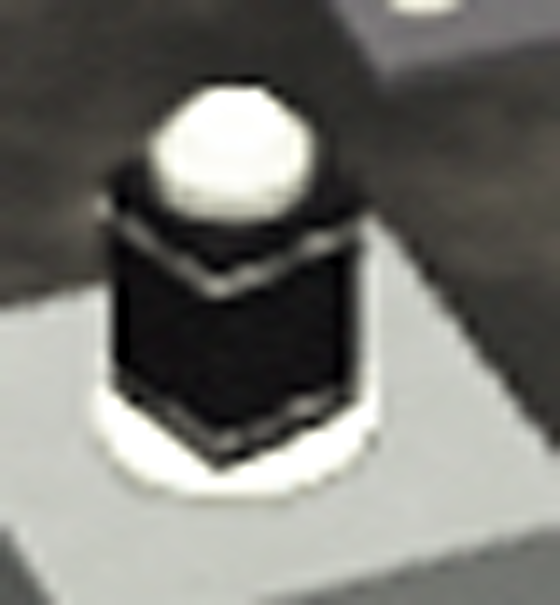

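Run:
```python
from h import *
f=lambda p:((p[0]+.5)/14-.5+285,(p[1]+.5)/11-.5+305)
P=[onz("side",f(q),.069) for q in((112,380),(220,465),(357,395))]
for a,b in((0,1),(1,2)):
    d=P[b]-P[a];print(np.linalg.norm(d),np.degrees(np.arctan2(d[1],d[0])))
print("center",(P[0]+P[2])/2)
g=lambda p:((p[0]+.5)/8-.5+395,(p[1]+.5)/8-.5+220)
a,b=[onz("top",g(q),.069) for q in((295,256),(340,317))];d=b-a;print(np.linalg.norm(d),np.degrees(np.arctan2(d[1],d[0])))
a,b,c=[onz("top",g(q),.121) for q in((403,193),(457,252),(410,312))]
for d in(b-a,c-b):print("top",np.linalg.norm(d),np.degrees(np.arctan2(d[1],d[0])))
R=Rt.from_quat(current_eef_rot()).as_matrix();print(R)
q=current_qpos();print(q)
```

```text
0.023007151720064557 -53.57601331335442
0.02286309370172988 38.84838906741618
center [ 0.48077452 -0.26789196  0.069     ]
0.019279395554613905 -143.43555670470772
top 0.019319268911009303 -137.37397216185616
top 0.018738047688841766 142.0440870862484
[[-9.43826623e-01  3.30440809e-01 -4.21623257e-04]
 [ 3.30441061e-01  9.43826217e-01 -8.82128330e-04]
 [ 1.06447884e-04 -9.71897839e-04 -9.99999522e-01]]
[ 1.12838854e+00  4.91479234e-01  1.55941365e+00  3.80547297e-06
  1.09167747e+00 -1.05638744e-01]
```

```bash
cat >> h.py <<'E'
TH=np.radians(20)
TAB_O=np.array([.65585,-.01588,.080]);TAB_Y=np.radians(17.8)
TAB_R=(Rt.from_euler('z',TAB_Y)*Rt.from_euler('y',-TH)).as_matrix()  # x up the slope
LEV=np.array([.4908,.2906,0]);LEV_Y=np.radians(-11.4)
LEV_R=Rt.from_euler('z',LEV_Y).as_matrix()
PRB=np.array([.4812,-.2718]);PRB_Y=np.radians(37.5)
def toolR(Rf,a):  # tool down in frame Rf, tool x at angle a in frame
    c,s=np.cos(a),np.sin(a);return Rf@np.array([[c,s,0],[s,-c,0],[0,0,-1]])
Q=lambda R:Rt.from_matrix(R).as_quat()
TCPZ=.0265
def tablePose(p,a):return TAB_O+TAB_R@np.array(p),Q(toolR(TAB_R,a))
E
python3 - <<'E'
from h import *
print(TAB_R[:,0],TAB_R[:,2])
for a in(0,np.pi):
    r=toolR(LEV_R,a)
    for z in(.15,TCPZ): print(a,"lev",kin.solve_ik(LEV+[0,0,z],Q(r)))
    for z in(.12,TCPZ): print(a,"tab",kin.solve_ik(*tablePose((-.06,0,z),a)))
for k in range(4):
    r=toolR(np.eye(3),PRB_Y+k*np.pi/2)
    for z in(.2,.09):print(k,"prb",kin.solve_ik([*PRB,z],Q(r)))
for a in np.radians([0,90,180,270]):
    print(a,"press",kin.solve_ik(*tablePose((-.12,0,.010+.081-.005),a)),kin.solve_ik(*tablePose((-.12,0,.14),a)))
E
```

```text
[0.89470896 0.28725962 0.34202014] [-0.32564743 -0.10455395  0.93969262]
0 lev [ 4.18790708e-01  5.06205525e-01  1.77973433e+00 -4.44089210e-16
  8.55652795e-01  2.18855457e+00]
0 lev [ 4.18790708e-01  6.89192599e-01  1.86088197e+00 -4.44089210e-16
  5.91518084e-01  2.18855457e+00]
0 tab [-0.28684596  0.39192126  1.97726732  0.40146996  0.51484757  0.6479342 ]
0 tab [-0.25142402  0.56716581  1.98148853  0.56885734  0.34520927  0.49474332]
3.141592653589793 lev [ 4.18790708e-01  5.06205525e-01  1.77973433e+00 -4.44089210e-16
  8.55652795e-01 -9.53038084e-01]
3.141592653589793 lev [ 4.18790708e-01  6.89192599e-01  1.86088197e+00 -4.44089210e-16
  5.91518084e-01 -9.53038084e-01]
3.141592653589793 tab [-0.28684596  0.39192126  1.97726732  0.40146996  0.51484757 -2.49365845]
3.141592653589793 tab [-0.25142402  0.56716581  1.98148853  0.56885734  0.34520927 -2.64684934]
0 prb [-6.33690409e-01  4.20860215e-01  1.77169846e+00 -4.44089210e-16
  9.49033981e-01  2.82607448e-01]
0 prb [-6.33690409e-01  5.71402832e-01  1.87148899e+00 -4.44089210e-16
  6.98700832e-01  2.82607448e-01]
1 prb [-6.336
[... 333 characters left out ...]
.33690409e-01  5.71402832e-01  1.87148899e+00 -4.44089210e-16
  6.98700832e-01  1.85340378e+00]
0.0 press [-0.34384883  0.43732234  2.11788092  0.61625416  0.3685278   0.36219159] [-0.37032771  0.32676388  2.10414884  0.48198315  0.48309832  0.48618044]
1.5707963267948966 press [-0.34384883  0.43732234  2.11788092  0.61625416  0.3685278  -1.20860473] [-0.37032771  0.32676388  2.10414884  0.48198315  0.48309832 -1.08461589]
3.141592653589793 press None [-0.37032771  0.32676388  2.10414884  0.48198315  0.48309832 -2.65541222]
4.71238898038469 press [-0.34384883  0.43732234  2.11788092  0.61625416  0.3685278   1.93298792] [-0.37032771  0.32676388  2.10414884  0.48198315  0.48309832  2.05697676]
```

Run:
```python
from h import *
q=Q(toolR(LEV_R,0))
env.reach(LEV+[0,0,.12],q);print(current_time())
print(env.movel(LEV+[0,0,TCPZ],q,v=.12,force_limit=15),current_time(),current_eef_pos(),current_wrist_force())
env.gripper_close(45);print(current_finger_gap(),current_time(),current_wrist_force())
env.movel(LEV+[0,0,.15],q,v=.15);print(current_time(),current_finger_gap(),current_wrist_force(),current_wrist_torque())
cv2.imwrite("pics/s1.png",camera("side")[:,:,::-1])
```

```text
2.075
False 3.0083 [0.49107924 0.29081246 0.02702546] [-0.90877085 -0.32933654  0.19885467]
0.009733090871152622 4.3 [ 0.04689323 -0.5805371  -0.30052663]
5.275 0.009585883669132138 [-0.11032039 -0.71393939 -2.92508837] [-0.03786312  0.16992327 -0.02565081]
```

View pics/s1.png

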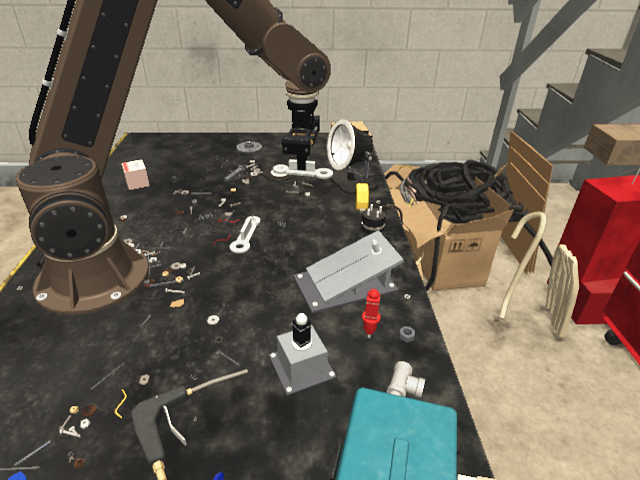

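Run:
```python
from h import *
env.reach(*tablePose((-.06,0,.095+TCPZ),0));print(current_time())
env.movel(*tablePose((-.06,0,.045+TCPZ),0),v=.12);print(current_time(),current_eef_pos(),tablePose((-.06,0,.045+TCPZ),0)[0],current_finger_gap())
for n in("side","top"):
    im=camera(n);cv2.imwrite(f"pics/{n}2.png",im[:,:,::-1]);
    c=proj(n,TAB_O).astype(int);crop(n,im,c[0]-75,c[1]-60,130,110,6,f"c{n}2")
```

```text
6.7
7.2667 [ 0.5788959  -0.04019641  0.12665979] [ 0.57888367 -0.04059118  0.12666681] 0.009764036776511458
```

View pics/cside2.png

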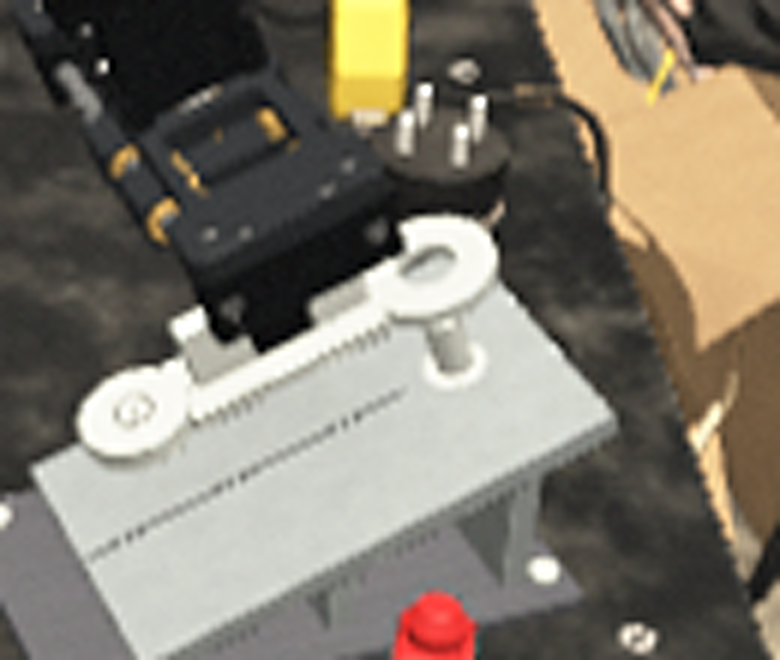

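View pics/ctop2.png

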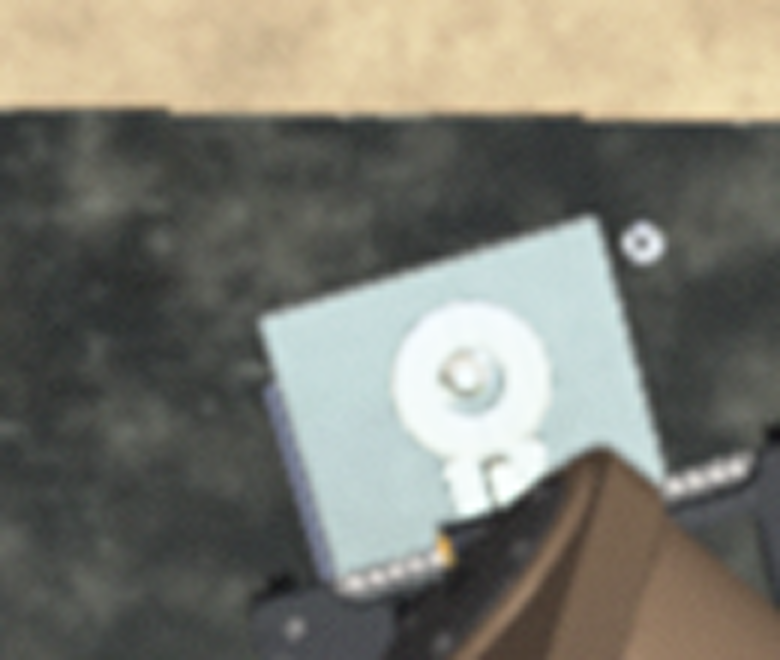

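```bash
cat >> h.py <<'E'
def ontab(n,uv,z):  # intersect ray with plane z in table frame, return table coords
    o,d=ray(n,uv);o2=TAB_R.T@(o-TAB_O);d2=TAB_R.T@d;return o2+d2*(z-o2[2])/d2[2]
E
python3 - <<'E'
from h import *
def px(n,p):
    c=proj(n,TAB_O).astype(int);return (np.array(p)+.5)/6-.5+[c[0]-75,c[1]-60]
for n,ring,hole,tip,foot,line in(("top",(471,380),(472,381),(466,375),None,None),("side",(437,266),(430,260),None,(455,364),None)):
    print(n,"ring",ontab(n,px(n,ring),.053).round(4),"hole",ontab(n,px(n,hole),.053).round(4))
    if tip:print("tip",ontab(n,px(n,tip),.033).round(4))
    if foot:print("foot",ontab(n,px(n,foot),0).round(4))
    print("expected",proj(n,TAB_O+TAB_R@[0,0,.033]))
print("pad side",ontab("side",px("side",(133,407)),.055).round(4))
# post tip in clean pictures
print("post tip clean: side",ontab("side",(np.array((504,92))+.5)/6-.5+[290,225],.033),"top",ontab("top",(np.array((183,145))+.5)/4.5-.5+[275,135],.033))
print("eef err",TAB_R.T@(current_eef_pos()-tablePose((-.06,0,.045+TCPZ),0)[0]))
E
```

```text
top ring [0.0014 0.0012 0.053 ] hole [0.001 0.001 0.053]
tip [0.0006 0.0008 0.033 ]
expected [315.73289274 167.24188292]
side ring [ 0.0033 -0.0033  0.053 ] hole [0.0028 0.0013 0.053 ]
foot [-0.0003  0.0012  0.    ]
expected [373.48317027 240.2391596 ]
pad side [-0.1188  0.0026  0.055 ]
post tip clean: side [0.00064697 0.00077473 0.033     ] top [0.00103991 0.00065204 0.033     ]
eef err [3.79272191e-04 3.65567161e-05 5.89882895e-04]
```

Run:
```python
from h import *
def err():return (TAB_R.T@(current_eef_pos()-TAB_O)).round(4)
print(env.movel(*tablePose((-.0605,0,.012+TCPZ),0),v=.06,force_limit=10),err(),current_wrist_force(),current_time())
print(env.movel(*tablePose((-.0605,0,-.003+TCPZ),0),v=.02,force_limit=6),err(),current_wrist_force(),current_time())
for n in("side","top"):
    im=camera(n);
    c=proj(n,TAB_O).astype(int);crop(n,im,c[0]-85,c[1]-60,130,110,6,f"c{n}3")
```

```text
False [-0.0606  0.      0.0383] [ 0.01482673 -1.05917527 -3.46166847] 8.0667
True [-0.0605 -0.      0.0269] [-1.40610682  0.49063755  4.66253786] 8.65
```

View pics/cside3.png

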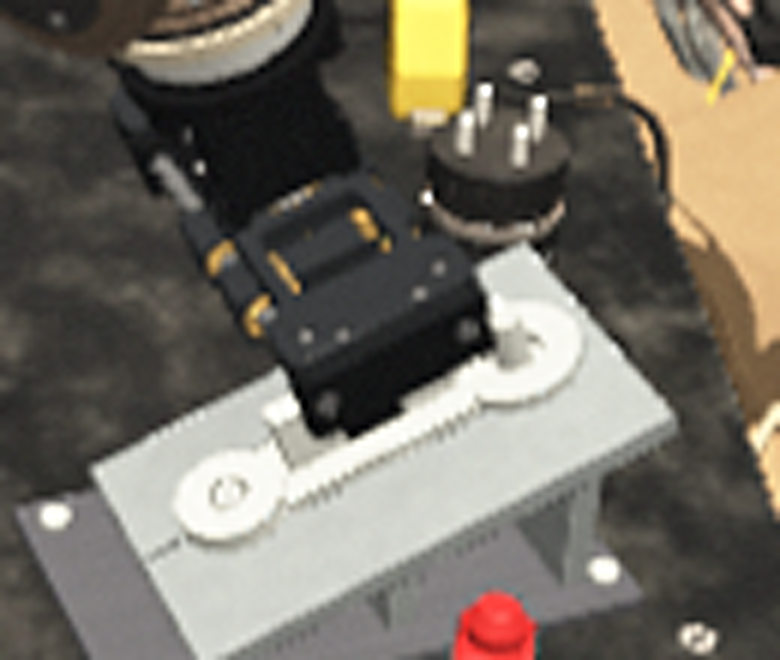

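View pics/ctop3.png

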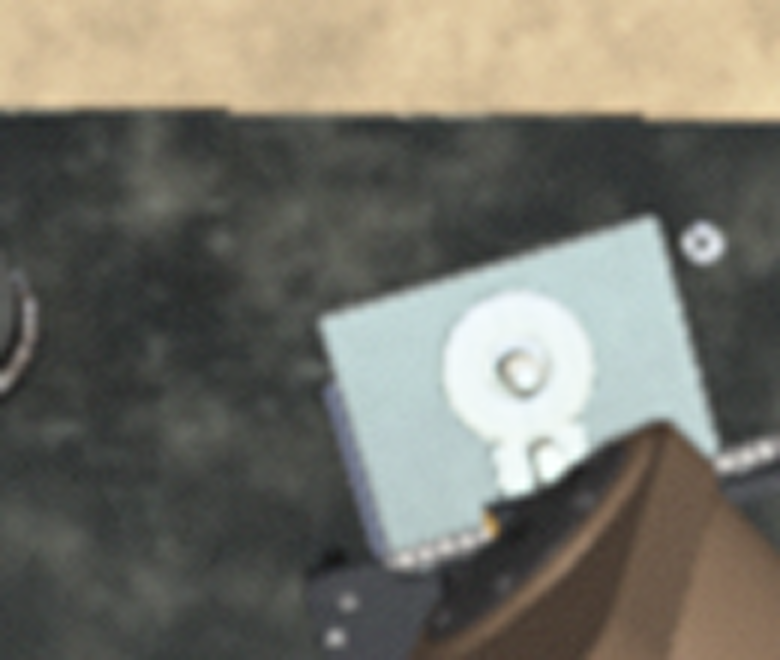

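Run:
```python
from h import *
def px(n,p):
    c=proj(n,TAB_O).astype(int);return (np.array(p)+.5)/6-.5+[c[0]-85,c[1]-60]
print("spot",ontab("side",px("side",(229,492)),.010).round(4))
for p in((150,555),(178,541)):print("line",ontab("side",px("side",p),0).round(4))
for p in((512,342),):print("postfoot side",ontab("side",px("side",p),.008).round(4))
print("ring",ontab("side",px("side",(525,345)),.008).round(4),ontab("top",px("top",(519,365)),.008).round(4))
# line in clean image
for q in((155,350),(300,272),(470,180)):print("clean side line",ontab("side",(np.array(q)+.5)/6-.5+[290,225],0).round(4))
for q in((267,460),(230,330),(190,190)):print("clean top line",ontab("top",(np.array(q)+.5)/4.5-.5+[275,135],0).round(4))
```

```text
spot [-0.1194  0.0012  0.01  ]
line [-0.156   0.0012  0.    ]
line [-0.1443  0.0009  0.    ]
postfoot side [0.002  0.0043 0.008 ]
ring [ 0.0052 -0.0004  0.008 ] [0.0009 0.0003 0.008 ]
clean side line [-0.1572 -0.0009  0.    ]
clean side line [-0.0955  0.0001  0.    ]
clean side line [-0.0221  0.0015  0.    ]
clean top line [-0.1588  0.0004  0.    ]
clean top line [-0.0929  0.0005  0.    ]
clean top line [-0.0244  0.0007  0.    ]
```

Run:
```python
from h import *
env.movel(*tablePose((-.0605,0,.0275),0),v=.02)
env.open_jaws();print(current_time(),current_wrist_force())
env.movel(*tablePose((-.0605,0,.12),0),v=.15);print(current_time())
r=Q(toolR(np.eye(3),PRB_Y))
env.reach([*PRB,.20],r);print(current_time(),current_eef_pos())
for n in("side","top"):
    im=camera(n);cv2.imwrite(f"pics/{n}4.png",im[:,:,::-1])
    c=proj(n,TAB_O).astype(int);crop(n,im,c[0]-85,c[1]-40,130,125,6 if n=="side" else 4.8,f"c{n}4")
```

```text
10.4167 [0.63250066 0.72676686 0.10186202]
11.1833
12.1333 [ 0.48136659 -0.27075489  0.19929518]
```

View pics/cside4.png

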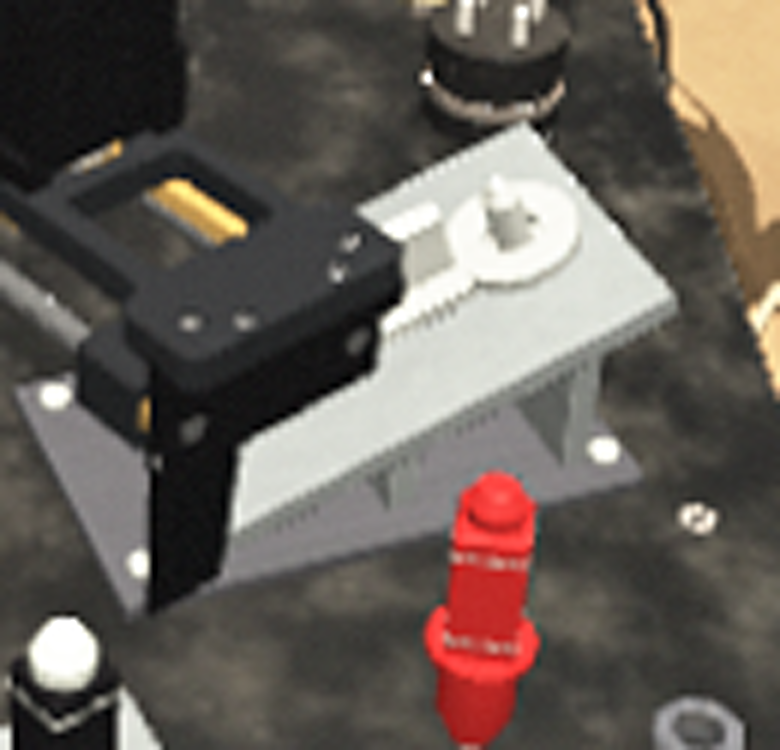

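View pics/ctop4.png

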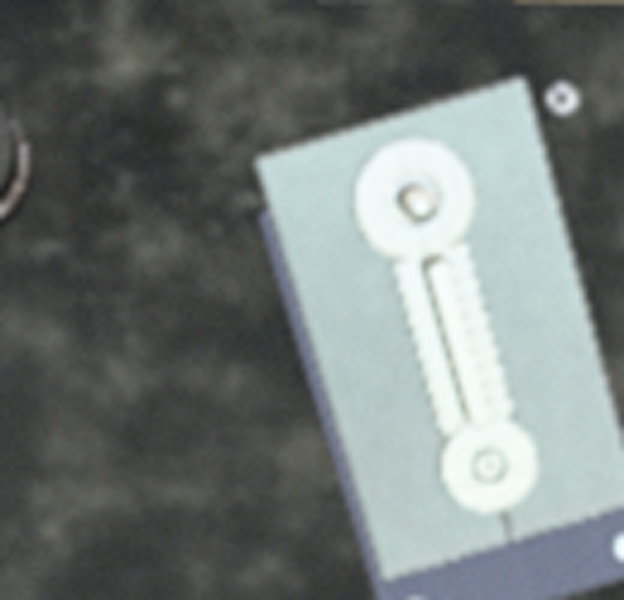

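View pics/side4.png

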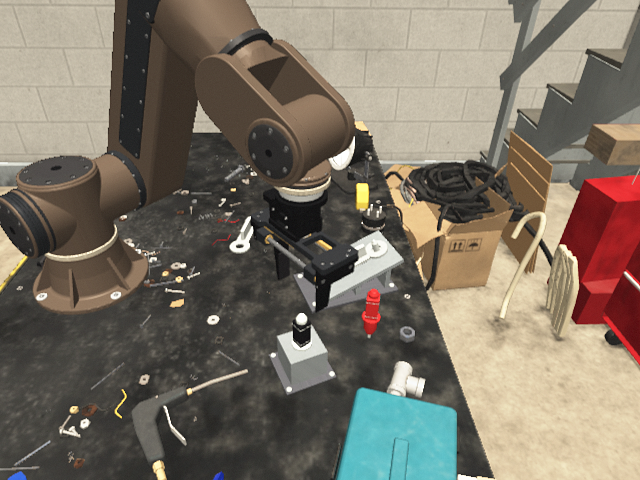

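Run:
```python
from h import *
print(current_eef_pos(),current_qpos(),proj("side",current_eef_pos()),current_time())
def px(n,p,s):
    c=proj(n,TAB_O).astype(int);return (np.array(p)+.5)/s-.5+[c[0]-85,c[1]-40]
t=lambda p,z:ontab("top",px("top",p,4.8),z).round(4)
print("spot",t((489,465),.010),"hole",t((417,202),.008),"ring",t((415,201),.008),"line",t((509,538),0),"riblo",t((467,420),.008),"ribhi",t((432,265),.008))
im=camera("side");cv2.imwrite("pics/side5.png",im[:,:,::-1])
```

```text
[ 0.48153976 -0.27043973  0.19958199] [-6.31650145e-01  4.21014976e-01  1.77277749e+00  8.53324700e-04
  9.48342327e-01  2.83161188e-01] [301.45362782 285.59511844] 12.2333
spot [-0.1208  0.0014  0.01  ] hole [-0.0018  0.0003  0.008 ] ring [-0.0011  0.001   0.008 ] line [-0.1583  0.0009  0.    ] riblo [-0.0991  0.0051  0.008 ] ribhi [-0.0294  0.0014  0.008 ]
```

View pics/side5.png

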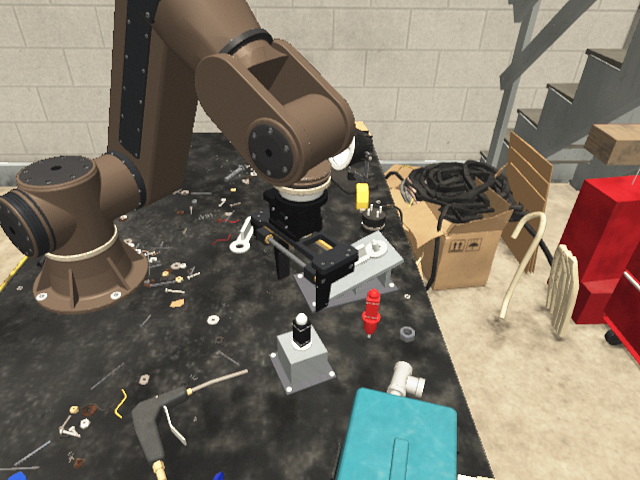

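Run:
```python
from h import *
r=Q(toolR(np.eye(3),PRB_Y))
env.movel([*PRB,.15],r,v=.1);print(current_eef_pos());env.wait(.2);print(current_eef_pos(),current_time())
print(env.movel([*PRB,.090],r,v=.08,force_limit=10),current_eef_pos(),current_time(),current_wrist_force())
for n in("side","top"):
    im=camera(n);c=proj(n,[*PRB,.1]).astype(int);crop(n,im,c[0]-50,c[1]-50,100,100,6,f"c{n}6")
```

```text
[ 0.4814351  -0.27181157  0.15028846]
[ 0.48140353 -0.27192401  0.15062239] 13.1333
False [ 0.48139458 -0.27194229  0.09033685] 14.0333 [ 0.162351   -0.63100804 -0.17157918]
```

View pics/cside6.png

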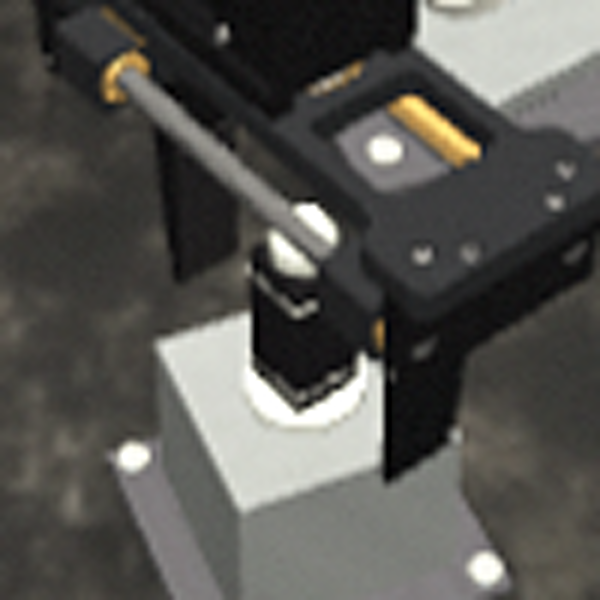

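Run:
```python
from h import *
r=Q(toolR(np.eye(3),PRB_Y))
env.gripper_close(30);print(current_finger_gap(),current_time(),current_wrist_force(),current_wrist_torque())
print(env.movel([*PRB,.120],r,v=.06,force_limit=20),current_wrist_force(),current_time())
print(env.movel([*PRB,.235],r,v=.12,force_limit=20),current_wrist_force(),current_finger_gap(),current_time())
print(current_eef_pos())
for n in("side","top"):
    im=camera(n);cv2.imwrite(f"pics/{n}7.png",im[:,:,::-1]);c=proj(n,[*PRB,.19]).astype(int);crop(n,im,c[0]-50,c[1]-50,100,100,6,f"c{n}7")
```

```text
0.023899879231588685 15.2417 [0.47278916 0.17149808 0.02519279] [-0.10972175  0.09746776 -0.02142218]
False [-0.12823705  0.98639054 -1.85745565] 15.8917
False [-0.49201098  0.42929282 -0.84797864] 0.023978170631614948 17.0
[ 0.48095907 -0.27164     0.23425757]
```

View pics/cside7.png

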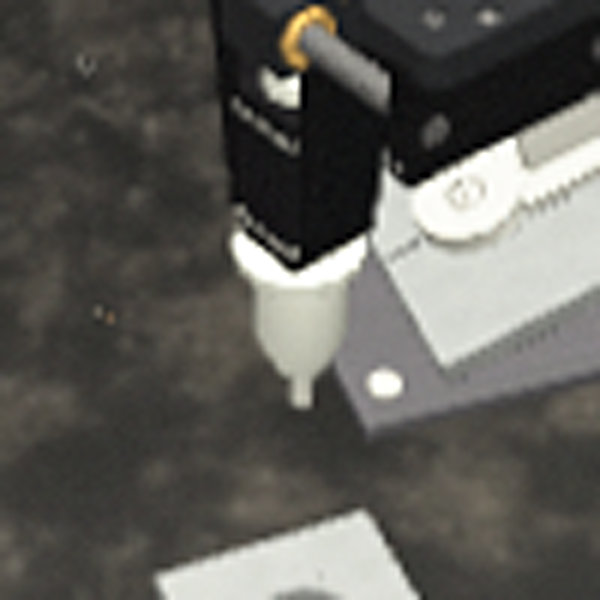

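Run:
```python
from h import *
p=current_eef_pos();R=Rt.from_quat(current_eef_rot()).as_matrix()
c=proj("side",[*PRB,.19]).astype(int)
print("tip exp",proj("side",p+R@[0,0,.082]),"obs",(np.array((301,406))+.5)/6-.5+c-50)
env.reach(*tablePose((-.1205,.001,.010+.082+.045),0));print(current_time())
env.movel(*tablePose((-.1205,.001,.010+.082+.010),0),v=.08,force_limit=8);env.wait(.2);print(current_time(),TAB_R.T@(current_eef_pos()-TAB_O),current_wrist_force())
for n in("side","top"):
    im=camera(n);cv2.imwrite(f"pics/{n}8.png",im[:,:,::-1]);c=proj(n,TAB_O+TAB_R@[-.12,0,.02]).astype(int);print(n,c);crop(n,im,c[0]-40,c[1]-50,80,75,8,f"c{n}8")
```

```text
tip exp [301.20104149 307.36298936] obs [300.75 307.25]
17.9833
18.775 [-0.12028505  0.0008702   0.10241412] [-0.20003175 -0.12779014 -1.78583647]
side [327 269]
top [330 221]
```

View pics/cside8.png

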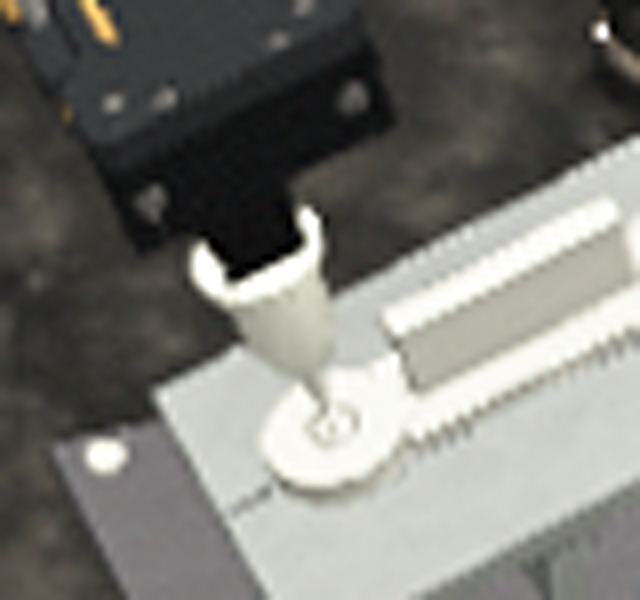

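View pics/ctop8.png

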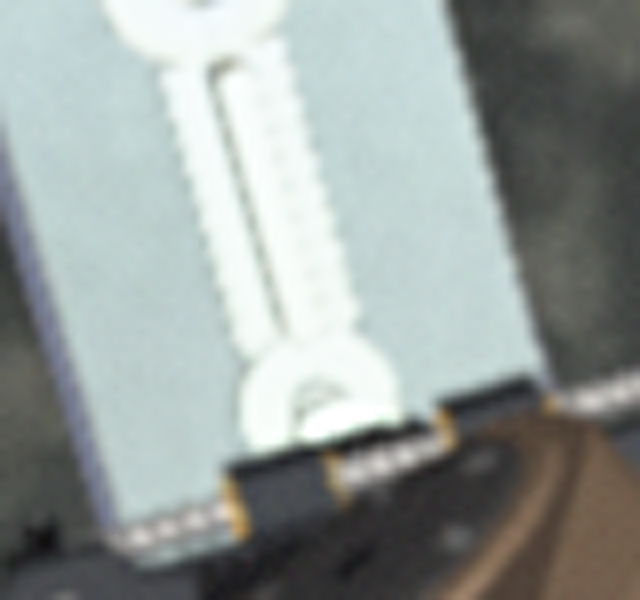

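Run:
```python
from h import *
p=current_eef_pos();R=Rt.from_quat(current_eef_rot()).as_matrix();t=p+R@[0,0,.082]
u=lambda q:(np.array(q)+.5)/8-.5+[287,219]
print("exp tip crop px",(proj("side",t)-[287,219]+.5)*8-.5, "tip tab",TAB_R.T@(t-TAB_O))
for q in((334,427),(333,430)):print("spot side",ontab("side",u(q),.010))
t=cv2.imread("pics/side8.png")[255:280,318:340];cv2.imwrite("pics/z8.png",cv2.resize(t,None,fx=24,fy=24,interpolation=cv2.INTER_CUBIC))
```

```text
exp tip crop px [324.21107199 401.76542245] tip tab [-0.12027251  0.00086898  0.02034608]
spot side [-0.12060535  0.00083927  0.01      ]
spot side [-1.2128369e-01 -3.5350762e-05  1.0000000e-02]
```

View pics/z8.png

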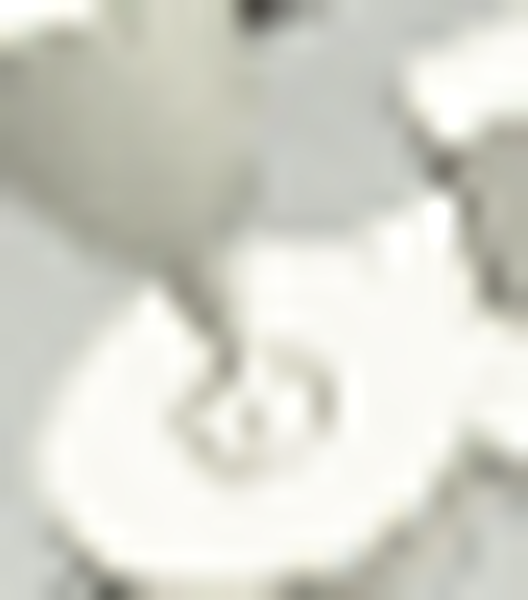

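Run:
```python
from h import *
n=TAB_R[:,2]
def rd():
    env.wait(.1);f=np.mean([current_wrist_force()@n for _ in range(4)]);return f,(TAB_R.T@(current_eef_pos()-TAB_O)).round(4)
f0,_=rd();print("f0",f0)
T=lambda z:tablePose((-.1207,.0009,z),0)
for z in(.096,.094,.093,.092,.091,.090,.089):
    env.movel(*T(z),v=.02);f,p=rd();print(z,round(f-f0,2),p)
print(current_time())
```

```text
f0 -2.3514376366012697
0.096 2.07 [-0.1207  0.0009  0.096 ]
0.094 0.43 [-0.1207  0.0009  0.094 ]
0.093 0.64 [-0.1207  0.0009  0.093 ]
0.092 2.42 [-0.1206  0.0009  0.0921]
0.091 3.62 [-0.1207  0.0009  0.091 ]
0.09 4.06 [-0.1207  0.0009  0.09  ]
0.089 3.82 [-0.1207  0.0009  0.089 ]
21.625
```

Run:
```python
from h import *
n=TAB_R[:,2]
T=lambda z:tablePose((-.1207,.0009,z),0)
for z in(.088,.087,.0862):
    env.movel(*T(z),v=.02);env.wait(.3);f=[]
    for _ in range(6): f.append(current_wrist_force()@n);env.wait(.05)
    print(z,np.mean(f)+2.35-.5,np.std(f),(TAB_R.T@(current_eef_pos()-TAB_O)).round(4),current_finger_gap())
print(current_time(),np.degrees(np.arccos(-Rt.from_quat(current_eef_rot()).as_matrix()[:,2]@n)))
for k in("side","top"):
    im=camera(k);cv2.imwrite(f"pics/{k}9.png",im[:,:,::-1])
    if k=="side":crop(k,im,287,209,70,75,8,"cs9")
```

```text
0.088 4.047885877474795 0.38925966090268505 [-0.1207  0.0009  0.088 ] 0.023870834113728746
0.087 4.196569319240285 0.6102150098613783 [-0.1207  0.0009  0.087 ] 0.023699927253820984
0.0862 4.715109034576644 0.39750733201707766 [-0.1207  0.0009  0.0862] 0.023684975471469413
24.175 0.0029408050756624515
```

View pics/cs9.png

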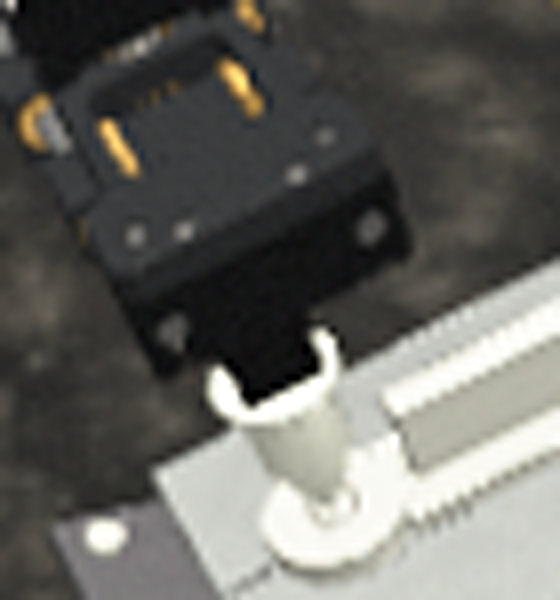

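View pics/top9.png

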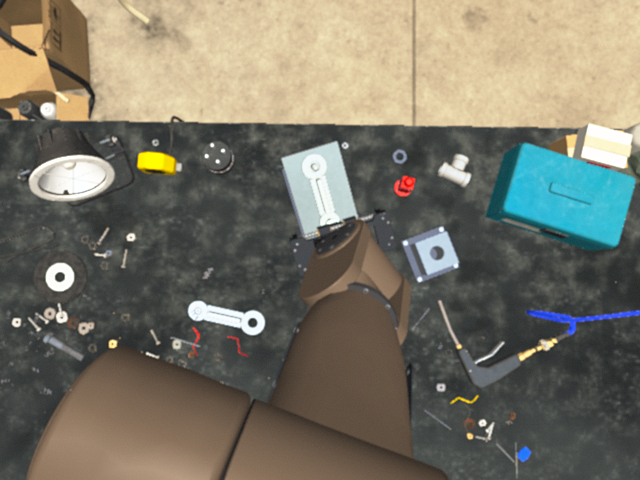

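Run:
```python
from h import *
pp=lambda z,y=0:((proj("side",TAB_O+TAB_R@[-.1207,.0009+y,z])-[287,209]+.5)*8-.5).round(0)
print("pad",pp(.010),"nose",pp(.0202),"collar lo",pp(.0602),"collar front hi",pp(.0652,-.018))
t=cv2.imread("pics/side9.png")[255:285,312:344];cv2.imwrite("pics/z9.png",cv2.resize(t,None,fx=18,fy=18,interpolation=cv2.INTER_CUBIC))
```

```text
pad [334. 507.] nose [323. 483.] collar lo [280. 384.] collar front hi [298. 410.]
```

View pics/z9.png

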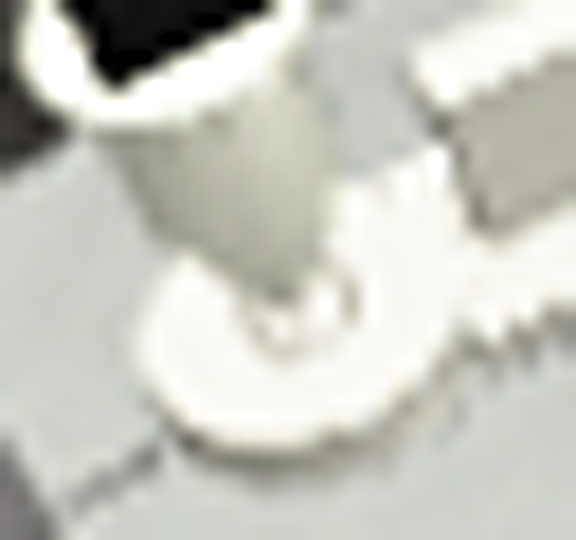

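Run:
```python
from h import *
env.job_done();print(current_time(),current_wrist_force()@TAB_R[:,2]+1.85,(TAB_R.T@(current_eef_pos()-TAB_O)).round(4))
```

```text
the job is handed in; nothing more can be done
the job is handed in; nothing more can be done
```

The job is done and handed in at about 24 s of the 58 s allowed. The steel lever, the one farthest to the robot's left, hangs by its eye on the post and has been let go. The probe is out of its holder and held with its tip pressed on the test pad.

**Lever:** after release, the pictures put the eye within about 2 mm of the post, which is within the fit's play. The engraved spot lies within about 1 mm of the table's centre line, so the lever points down the slope to within about half a degree.

**Probe:**
- **Position:** the tip is aimed within about 1 mm of the circle's centre dot, and the side view shows it inside the circle.
- **Squareness:** the tool stands square to the face, within 0.01° of the table pose I measured.
- **Press:** I lowered the probe 6 mm past first contact. The force reads about 4.7 N with ±0.4 N noise, against the 4.4 N expected half-way, so the tip is about 6 to 7 mm in out of 12.

**Disagreements and limits:**
- The wrist-force zero wandered by 1–2 N, so the press depth rests mainly on position; the force only roughly confirms it.
- In the last picture the nose looked up to 2 mm nearer the pad than planned, within what I could read from the image.
- In the last top view the gripper hides the tip.
- I could not take readings after handing in.

The final top view showed the other objects still in place.

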